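# Tamp the coolant chunks level in the packing bin

### The arm

A 6-joint arm with a two-finger parallel gripper is mounted at the origin on a cart in front of the work surface, level with it; the furniture and walls round the work are solid. World frame = base frame: x ahead of the robot, y to its left, z up, the work surface at z = 0. Lengths are in mm, angles in rad, forces in N, time in s.
With the tool pointing down it reaches from about 275 to 825 mm from the base axis. Payload 4.9 kg.
Tool frame: the origin (TCP) lies at the very end of the fingers, on their centre line; the grasp point (between the pads) lies 19 mm behind it; z points along the fingers, y is the direction in which the jaws open and shut (so a half turn about z gives the same grasp; the last joint's range is limited). The gripper opens to 85 mm and grips with 20 to 120 N. Pads are 22 mm wide; open, the fingers measure 114 mm over their backs; the gripper's body (76 mm by 85 mm) begins 54 mm behind the grasp point. The pads swing forward as they close: fully open they stand 13 mm farther back than shut.
Start: joints at [-1.424, 0.326, -0.193, 1.052, 0, 1.437], TCP at [152.43, -528.473, 231.281] pointing down, gripper open.
Joint ranges: [-2.65, 2.65], [-0.97, 1.79], [-1.3, 1.35], [-1.93, 2.1], [-1.47, 1.37], [-3.14, 3.14]. Speed limits (rad/s): [2.57, 2.57, 3.14, 3.14, 3.14, 3.14].

### API

Orientations are given as [roll, pitch, yaw] about the fixed x, y, z axes, in that order (R = Rz(yaw) Ry(pitch) Rx(roll)).
In Python, from bench import bot, solve_ik, imaging gives the robot as it stands. Calls block until the motion is done:
- bot.move_ptp(position, orientation): joint-space move of the TCP to a pose.
- bot.movel(position, rot=None, max_speed=150, threshold=None): straight line of the TCP; rot=None keeps the orientation; max_speed is the mean speed in mm/s. With threshold (N) it stops when the force on the tool has changed by that much, and returns True; else False.
- bot.move_j(angles): joint-space move.
- bot.grip(opening, effort=None): opening from 0.0 (shut) to 1.0 (fully open); effort is the grip in N (None keeps the last); returns when the fingers have stopped.
- bot.dwell(seconds).
- solve_ik(position, orientation): joint angles nearest the present ones, or None.
- bot.get_state(): the state.
- imaging.capture(name): name is "scene" or "top" or "wrist"; returns the picture (420x560x3 uint8, blue, green, red); there is no depth.
- imaging.camera_model(name): a dict with "K" (3x3 intrinsics, pixels), "position" and "rotation" of the camera in the world. Camera axes: x right, y up, looking along -z (the intrinsics and any distortion apply to the point x, -y, -z); pixel columns grow to the right and rows downward; lengths in mm; the calibration is good to about 2 mm. A picture is of the moment at which its call begins: read the wrist's pose just before it. camera_model takes no time and is no camera call; for the wrist camera it gives the pose at the moment of the call.
A pose or a line that the arm cannot do raises bot.IKError and nothing moves.
- bot.sign_off(): hands the job in, once; it reports no verdict.
The state is a dict: "t": time; "qpos": joint angles; "joint_velocities": joint speeds; "effort": joint torques, N m; "tcp_pos": TCP position; "orientation": TCP orientation; "contact_force": force on the tool from outside, world axes, zero at the start; "wrist_torque": the same for the moment, N m; "opening": opening from 0.0 (shut) to 1.0 (fully open).
Only numpy, scipy, OpenCV 4.12 (cv2) and the standard library are available. Lean on these libraries where they do the work, as an engineer would, in place of code of your own. Each camera call takes 0.05 s, during which the arm holds its last target.

### The job

Take the tamper out of its dish and tamp the six white coolant chunks in the grey bin down level, fully home on the bottom: one pair after the other from the lug end to the far end, leaning on each pair for about a second with a steady push of some 15 to 20 newtons, never more than 25. Then stand the tamper upright back in its dish and let go; press with the tamper only, not the hand, and leave the jar and the small tin beside the work alone.

Things in the scene. Friction and masses are not known exactly. Their poses are not given: they have to be found in the camera images.
- bin: open grey bin, fixed to the table; outer 166 (its x) x 112 (its y) x 70 mm high, walls 5 mm. Origin under its centre, on the table; z up. A steel lug sticks out 24 mm at its -x end. Six white chunks stand in it in pairs a, b, c at x = -50, 0, +50 mm, y = +-24 mm, on a false bottom whose height differs from bin to bin: levelled tops lie somewhere 42 to 58 mm above the table
- row_a (a point): point above the middle of the pair of chunks at the lug end, at the height of the bin's rim (70 mm above the table); axes as the bin's
- row_b (a point): the same above the middle pair
- row_c (a point): the same above the pair at the far end
- tamper_grip (a point): centre of the loose tamper's flat-sided black grip: 26 mm along its y (close the fingers across this), 34 mm along x, from 38 mm below to 38 mm above this point; z up; 0.35 kg in all. Under it, on a stiff spring of 9 N per mm (8 mm stroke), a flat steel foot 44 (x) x 90 (y) x 10 mm, its underside 66 mm below when unloaded. With y along the bin's y it covers one pair, 6 mm off either wall
- tamper_foot (a point): centre of the underside of the tamper's foot; axes as tamper_grip; it moves with the sprung foot
- rest: shallow fixed steel dish where the tamper stands at the start, outer 62 (its x) x 108 (its y) x 11 mm, walls and floor 4 mm; the foot lies lengthwise along y with 5 mm play all round. Origin under its centre, on the table; z up. With the tamper home in it, tamper_foot is 4 mm above the table
- jar: loose jar with orange screw lid, 69 x 75 mm high, a bystander; origin under its centre
- closed_tin: loose small closed gold tin, 66 x 22 mm, a bystander; origin under its centre
- chunk_a1_top (a point): middle of the flat top of hard white coolant chunk a1 (pair a, at the bin's y = +24 mm), about 40 mm across, 34 mm high; z out of the top. It starts proud and a little tilted, slides down and levels under the tamper against a dry resistance of 3 to 5 N, stays where left, and stops hard on the false bottom
- chunk_a2_top (a point): middle of the flat top of hard white coolant chunk a2 (pair a, at the bin's y = -24 mm), about 40 mm across, 34 mm high; z out of the top. It starts proud and a little tilted, slides down and levels under the tamper against a dry resistance of 3 to 5 N, stays where left, and stops hard on the false bottom
- chunk_b1_top (a point): middle of the flat top of hard white coolant chunk b1 (pair b, at the bin's y = +24 mm), about 40 mm across, 34 mm high; z out of the top. It starts proud and a little tilted, slides down and levels under the tamper against a dry resistance of 3 to 5 N, stays where left, and stops hard on the false bottom
- chunk_b2_top (a point): middle of the flat top of hard white coolant chunk b2 (pair b, at the bin's y = -24 mm), about 40 mm across, 34 mm high; z out of the top. It starts proud and a little tilted, slides down and levels under the tamper against a dry resistance of 3 to 5 N, stays where left, and stops hard on the false bottom
- chunk_c1_top (a point): middle of the flat top of hard white coolant chunk c1 (pair c, at the bin's y = +24 mm), about 40 mm across, 34 mm high; z out of the top. It starts proud and a little tilted, slides down and levels under the tamper against a dry resistance of 3 to 5 N, stays where left, and stops hard on the false bottom
- chunk_c2_top (a point): middle of the flat top of hard white coolant chunk c2 (pair c, at the bin's y = -24 mm), about 40 mm across, 34 mm high; z out of the top. It starts proud and a little tilted, slides down and levels under the tamper against a dry resistance of 3 to 5 N, stays where left, and stops hard on the false bottom
- tamper: the loose tamper as a whole; origin 66 mm below tamper_grip, same axes
Not all that is in view belongs to the job. What is shaped like the tamper but green or pink is not meant. What is meant by the rest is not orange, and is the smaller of those in its own colour.

How it is judged:
By the outcome, as a careful person would: the job done as asked, in the order asked, and still so for the second after the job is handed in, with the robot touching nothing.
It also fails if it takes over 72 s, if anything falls off the work surface, if the arm or the gripper's body presses on something with over 40 N, if the wrist force passes 120 N, or if a joint passes its speed limit or range.

## Working session

There is one attempt and no reset: what is moved stays moved. The work goes in short steps, each a Python script; the robot and the scene stay as the last script left them, time stands still between calls to the robot, and variables do not carry over. Pictures are saved under pics/ and viewed, and the job is handed in when it is done.

```bash
ls; mkdir -p pics; python3 - <<'E'
from bench import bot, solve_ik, imaging
import cv2
for n in ("scene","top","wrist"):
    cv2.imwrite(f"pics/{n}0.png",imaging.capture(n))
    m=imaging.camera_model(n); print(n,m)
print(bot.get_state())
E
```

```text
pics
scene {'K': array([[443.48222658,   0.        , 280.59176405],
       [  0.        , 443.48222658, 210.31182468],
       [  0.        ,   0.        ,   1.        ]]), 'position': array([-526.70782937, -693.36914207, 1025.94122033]), 'rotation': array([ 0.90950769,  0.01580672, -1.12917723])}
top {'K': array([[474.86605474,   0.        , 273.5045631 ],
       [  0.        , 474.86605474, 204.88204285],
       [  0.        ,   0.        ,   1.        ]]), 'position': array([ 339.09928015, -155.35783806, 1285.5574539 ]), 'rotation': array([ 0.16992803,  0.01149956, -1.58269539])}
wrist {'K': array([[316.28918173,   0.        , 279.35857376],
       [  0.        , 316.28918173, 205.67275399],
       [  0.        ,   0.        ,   1.        ]]), 'position': array([ 235.20783359, -504.85849142,  374.41719807]), 'rotation': array([-0.33314087,  0.00196964, -1.28954051])}
{'t': 0.15, 'qpos': array([-1.42420753e+00,  3.26751704e-01, -1.93319808e-01,  1.05198821e+00,
        2.21317964e-06,  1.43662408e+00]), 'joint_velocities': array([-6.25473152e-05, -2.27314948e-03,  2.56225485e-03, -1.59474937e-03,
        1.39508928e-03, -2.12170344e-03]), 'effort': array([ 1.24217775e-03, -4.43703389e+01,  2.62664670e+01,  1.03868675e-02,
       -1.46532652e-04,  1.23951716e-05]), 'tcp_pos': array([ 152.36278525, -528.04142092,  230.70670226]), 'orientation': array([-3.14034091e+00, -1.71197790e-04,  2.80760928e-01]), 'contact_force': array([-0.1501356 ,  0.15771241, -0.6767254 ]), 'wrist_torque': array([0.05832401, 0.00699136, 0.01287873]), 'opening': 1.0015021491473501}
```

View pics/scene0.png

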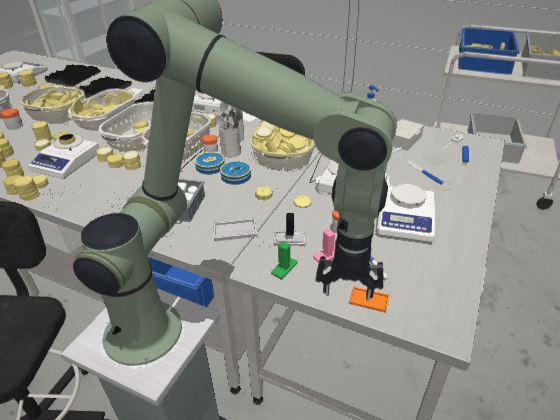

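View pics/top0.png

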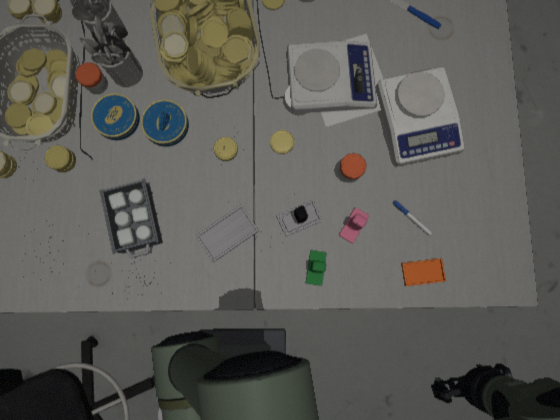

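View pics/wrist0.png

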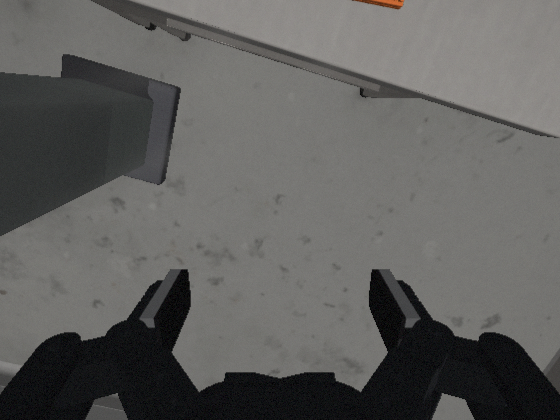

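```bash
cat > h.py <<'E'
from bench import bot, solve_ik, imaging
import numpy as np, cv2
from scipy.spatial.transform import Rotation as Ro
def ray(m,u,v):
    d=np.linalg.inv(m['K'])@np.array([u,v,1.]); d=np.array([d[0],-d[1],-d[2]])
    return Ro.from_euler('xyz',m['rotation']).apply(d)
def pix2(m,u,v,z):
    d=ray(m,u,v); p=np.array(m['position']); return p+d*(z-p[2])/d[2]
def proj(m,P):
    c=Ro.from_euler('xyz',m['rotation']).inv().apply(np.atleast_2d(P)-m['position'])
    c=c*[1,-1,-1]; q=c@m['K'].T; return q[:,:2]/q[:,2:]
E
python3 - <<'E'
from h import *
i=cv2.imread('pics/top0.png')
cv2.imwrite('pics/c_bin.png',cv2.resize(i[170:265,80:180],None,fx=6,fy=6,interpolation=cv2.INTER_CUBIC))
cv2.imwrite('pics/c_rest.png',cv2.resize(i[190:265,190:330],None,fx=5.7,fy=5.7,interpolation=cv2.INTER_CUBIC))
m=imaging.camera_model('top'); print(m.keys())
for uv in [(131,217),(139,252),(300,213),(298,218),(228,233),(352,222)]: print(uv,pix2(m,*uv,10))
E
```

```text
dict_keys(['K', 'position', 'rotation'])
(131, 217) [530.04061306 245.15985609  10.        ]
(139, 252) [434.62570184 219.86563118  10.        ]
(300, 213) [ 534.77051292 -214.98347177   10.        ]
(298, 218) [ 521.13399193 -209.27246182   10.        ]
(228, 233) [482.78623896 -19.46601118  10.        ]
(352, 222) [ 508.23856902 -354.95284647   10.        ]
```

View pics/c_bin.png

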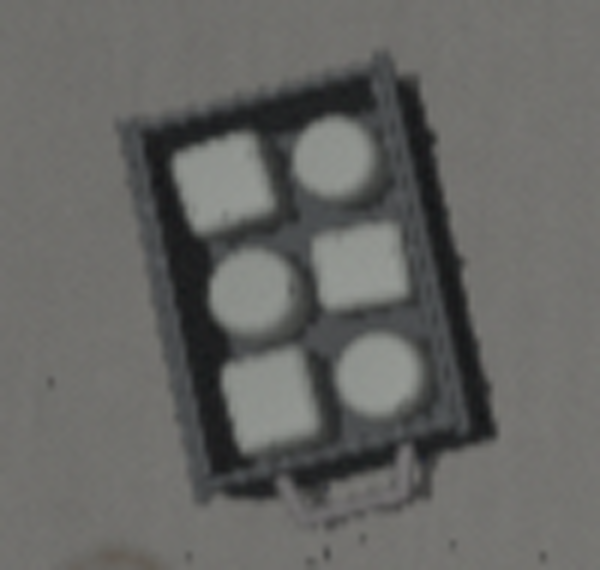

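View pics/c_rest.png

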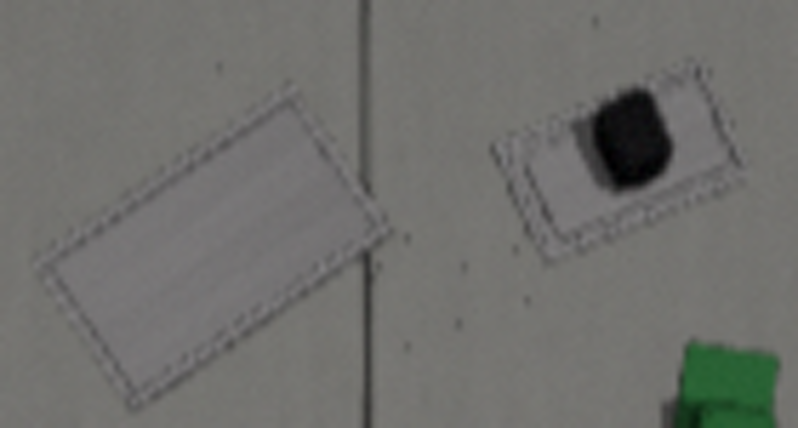

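```bash
python3 - <<'E'
from h import *
m=imaging.camera_model('top')
c=np.array([(125,122),(385,58),(465,432),(202,498)])/6+[80,170]
P=np.array([pix2(m,u,v,70) for u,v in c]); print(P, P.mean(0)); print([np.linalg.norm(P[i]-P[i-1]) for i in range(4)])
c=np.array([(495,145),(697,65),(740,165),(550,260)])/5.7+[190,190]
P=np.array([pix2(m,u,v,11) for u,v in c]); print(P, P.mean(0)); print([np.linalg.norm(P[i]-P[i-1]) for i in range(4)])
ctr=P.mean(0)
bot.move_ptp([ctr[0],ctr[1],250],[np.pi,0,0.377])
mm=imaging.camera_model('wrist'); im=imaging.capture('wrist'); cv2.imwrite('pics/w1.png',im)
np.save('w1.npy',np.r_[mm['position'],mm['rotation']])
s=bot.get_state(); print(s['t'],s['tcp_pos'],s['orientation'],s['contact_force'])
E
```

```text
[[592.820313   308.4573124   70.        ]
 [619.82440817 195.44623124  70.        ]
 [455.18077248 155.43940221  70.        ]
 [428.40252998 267.26025113  70.        ]] [524.05700591 231.65079925  70.        ]
[np.float64(169.500457903973), np.float64(116.19262292434009), np.float64(169.43456890927771), np.float64(114.98250529567149)]
[[ 528.78411687 -152.01203036   11.        ]
 [ 566.1135235  -249.0517232    11.        ]
 [ 517.60266448 -268.21043611   11.        ]
 [ 473.52486111 -177.2726254    11.        ]] [ 521.50629149 -211.63670377   11.        ]
[np.float64(60.75922159460996), np.float64(103.97204713701002), np.float64(52.15706781405915), np.float64(101.05710349347453)]
1.975 [ 521.06824838 -212.63767208  249.94136509] [3.14149941e+00 2.68301448e-04 3.75278346e-01] [-0.22923462  0.14033731 -0.18179513]
```

View pics/w1.png

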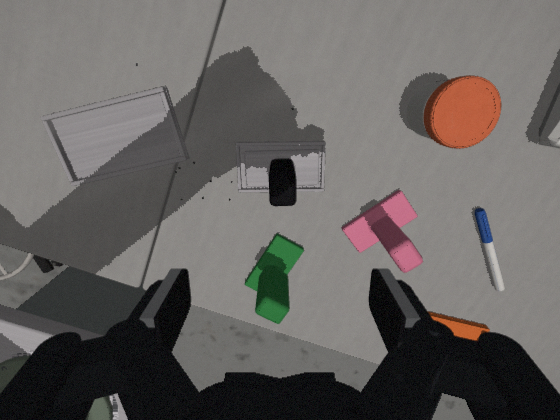

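Dishes: large steel at (116,133), small steel at (281,167) and orange at (457,325). Tampers: black (283,182), green (273,290) and pink (395,230). The meant pair is the black tamper in the small steel dish, because green, pink and orange are ruled out and this is the smaller of the two steel dishes. I'll confirm it in a crop.

```bash
python3 - <<'E'
import cv2
i=cv2.imread('pics/w1.png')
cv2.imwrite('pics/w1c.png',cv2.resize(i[130:215,230:335],None,fx=7,fy=7,interpolation=cv2.INTER_CUBIC))
E
```

```text
(no output)
```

View pics/w1c.png

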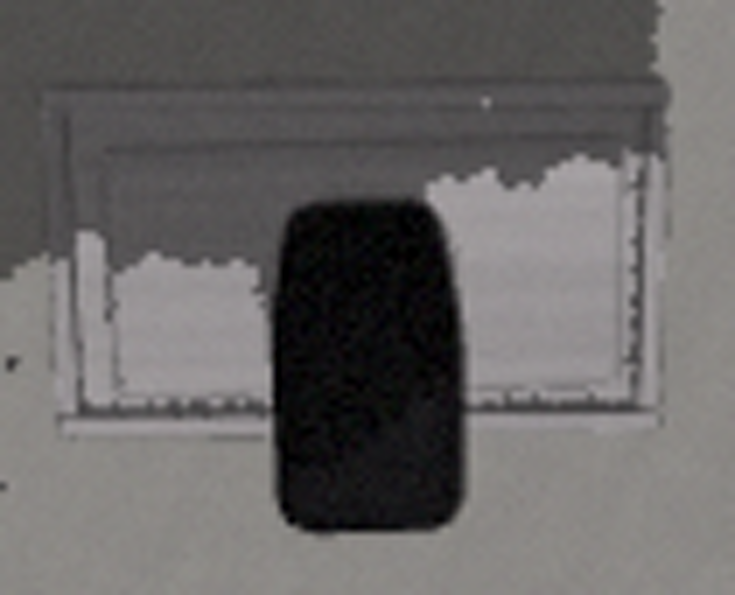

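```bash
python3 - <<'E'
from h import *
m=imaging.camera_model('wrist')
a=np.load('w1.npy'); m['position'],m['rotation']=a[:3],a[3:]
def q(pts,z):
    return np.array([pix2(m,u/7+230,v/7+130,z) for u,v in pts])
def rep(n,P):
    print(n,P[:,:2].round(1).tolist(),P.mean(0).round(1),[round(np.linalg.norm(P[i]-P[i-1]),1) for i in range(len(P))])
    e=(P[1]-P[0])+(P[2]-P[3]); print(' yaw of long axis', np.arctan2(e[0],-e[1]))
rep('dish',q([(45,90),(665,85),(660,430),(62,435)],11))
rep('foot',q([(106,150),(620,142),(622,386),(118,392)],14))
P=q([(277,526),(464,526)],108); print('griptop back edge',P, P.mean(0)); 
mid=P.mean(0); e=np.array([np.cos(.377),np.sin(.377),0]); print(mid+17*e)
E
```

```text
dish [[533.2, -153.0], [572.9, -251.3], [516.5, -275.8], [476.0, -175.9]] [ 524.7 -214.    11. ] [np.float64(61.6), np.float64(106.1), np.float64(61.5), np.float64(107.7)]
 yaw of long axis 0.38452140418881775
foot [[527.9, -166.3], [561.5, -247.6], [522.1, -265.4], [488.2, -182.6]] [ 524.9 -215.5   14. ] [np.float64(43.0), np.float64(88.0), np.float64(43.3), np.float64(89.5)]
 yaw of long axis 0.3900897802140001
griptop back edge [[ 506.3478981  -208.90258592  108.        ]
 [ 515.72339446 -232.63518339  108.        ]] [ 511.03564628 -220.76888465  108.        ]
[ 526.84179095 -214.51062688  108.        ]
```

```bash
python3 - <<'E'
from h import *
bot.move_ptp([524,232,290],[np.pi,0,0.236])
mm=imaging.camera_model('wrist'); im=imaging.capture('wrist'); cv2.imwrite('pics/w2.png',im)
np.save('w2.npy',np.r_[mm['position'],mm['rotation']])
s=bot.get_state(); print(s['t'],s['tcp_pos'],s['orientation'],s['contact_force'])
cv2.imwrite('pics/w2c.png',cv2.resize(im[90:250,200:380],None,fx=4.4,fy=3.7,interpolation=cv2.INTER_CUBIC))
E
```

```text
6.425 [524.04774079 231.87719846 289.98623798] [3.14157774e+00 1.07224382e-05 2.35736980e-01] [ 0.41003639 -0.30916714  0.51193525]
```

View pics/w2.png

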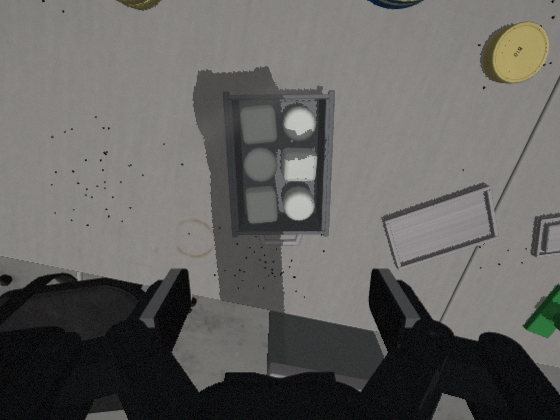

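View pics/w2c.png

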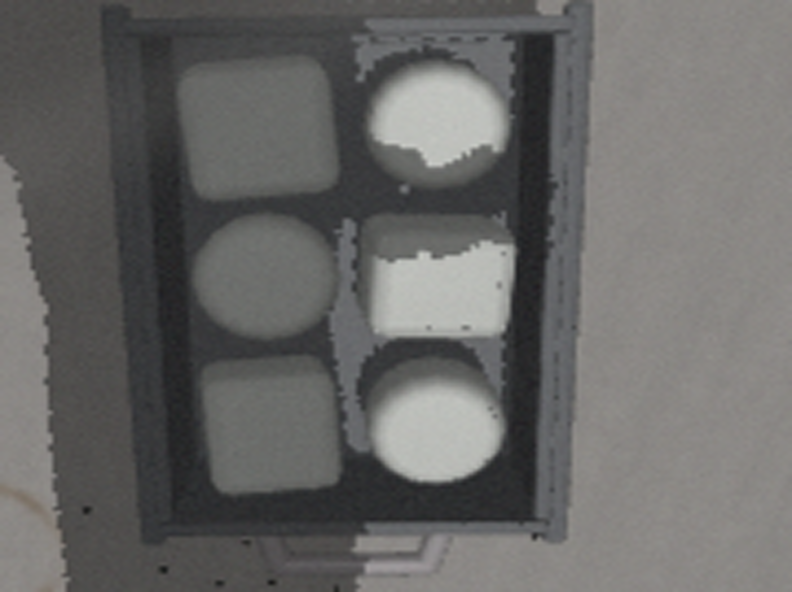

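```bash
python3 - <<'E'
from h import *
m=imaging.camera_model('wrist')
a=np.load('w2.npy'); m['position'],m['rotation']=a[:3],a[3:]
for c in ([(103,8),(592,2),(568,540),(143,542)],[(138,38),(553,33),(535,522),(172,524)]):
    P=np.array([pix2(m,u/4.4+200,v/3.7+90,70) for u,v in c])
    print(P.round(1).tolist(),P.mean(0),[round(np.linalg.norm(P[i]-P[i-1]),1) for i in range(4)])
    e=(P[1]-P[0])+(P[2]-P[3]);f=P[0]-P[3]+P[1]-P[2]; print(np.arctan2(e[0],-e[1]),np.arctan2(f[1],f[0]))
C=np.array([524,232,0])
for C in ([524,232,0],[526,230,0]):
  R=Ro.from_euler('z',.236)
  print((proj(m,C+R.apply([[83,56,70],[83,-56,70],[-83,-56,70],[-83,56,70],[78,51,70],[-78,-51,70]]))-[200,90])*[4.4,3.7])
# refine using top
E
```

```text
[[597.6, 311.6, 70.0], [627.3, 195.1, 70.0], [460.8, 152.0, 70.0], [431.6, 270.1, 70.0]] [529.31534153 232.20429403  70.        ] [np.float64(171.1), np.float64(120.2), np.float64(172.0), np.float64(121.6)]
0.24621838994066858 0.24929487310319898
[[591.4, 301.7, 70.0], [616.8, 202.0, 70.0], [465.0, 163.0, 70.0], [440.1, 263.3, 70.0]] [528.32442167 232.51010701  70.        ] [np.float64(156.1), np.float64(102.8), np.float64(156.8), np.float64(103.3)]
0.24666819247889343 0.24998439860015942
[[121.59959412  33.79012725]
 [573.79721387  33.86388649]
 [543.11222529 547.6207749 ]
 [152.47602422 547.48215879]
 [142.75986993  51.61975144]
 [526.40055523 534.19183865]]
[[131.0323847   28.49365957]
 [583.86823125  28.56662742]
 [551.77311241 543.67030919]
 [160.66072161 543.53210117]
 [152.17775362  46.37327836]
 [535.07668801 530.2087159 ]]
```

```bash
python3 - <<'E'
from h import *
o=[np.pi,0,0.387]
bot.move_ptp([525.3,-214.7,190],o)
hit=bot.movel([525.3,-214.7,53],max_speed=120,threshold=8); print(hit)
print(bot.get_state()['contact_force'])
bot.grip(0.0,60)
s=bot.get_state(); print(s['t'],s['tcp_pos'],s['opening'],s['contact_force'],s['wrist_torque'])
cv2.imwrite('pics/w3.png',imaging.capture('wrist'));cv2.imwrite('pics/s3.png',imaging.capture('scene'))
E
```

```text
False
[-0.27872115 -0.36481714  0.40654861]
12.6833 [ 525.39977919 -214.69428783   53.23420855] 0.29744926151226403 [0.39318726 0.45380963 1.64609185] [ 0.06839557  0.02290549 -0.07331056]
```

View pics/w3.png

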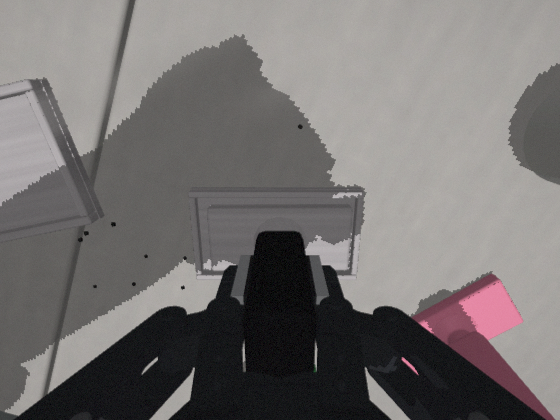

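```bash
cat >> h.py <<'E'
BY=0.248
BC=np.array([528.3,232.5]); bx=np.array([np.cos(BY),np.sin(BY)]); by=np.array([-bx[1],bx[0]])
def row(i,d=0,e=0): return BC+bx*(i*50+d)+by*e
def F(n=5):
    L=[]
    for _ in range(n): L.append(bot.get_state()['contact_force']); bot.dwell(0.02)
    return np.mean(L,0)
E
python3 - <<'E'
from h import *
bot.movel([525.3,-214.7,200],max_speed=120); print(F())
p=row(-1)
bot.move_ptp([*p,200],[np.pi,0,BY])
bot.movel([*p,132],max_speed=120); print(F())
s=bot.get_state(); print(s['t'],s['tcp_pos'],s['opening'],s['contact_force'],s['wrist_torque'])
mm=imaging.camera_model('wrist');np.save('w4.npy',np.r_[mm['position'],mm['rotation']])
cv2.imwrite('pics/w4.png',imaging.capture('wrist'))
cv2.imwrite('pics/s4.png',imaging.capture('scene'));cv2.imwrite('pics/t4.png',imaging.capture('top'))
E
```

```text
[-0.2851107  -0.08456957 -3.97679868]
[ 0.18283925  0.34125991 -3.55135765]
19.4417 [480.68670778 220.48698462 132.98438222] 0.2960107904965626 [ 0.21245407 -0.27838355 -3.56181535] [ 0.03864454 -0.0198849   0.00663253]
```

View pics/w4.png

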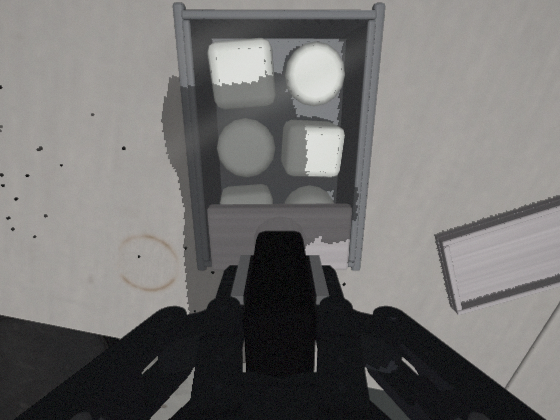

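View pics/s4.png

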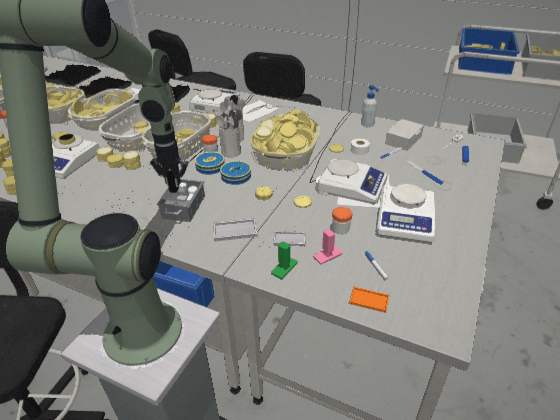

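```bash
python3 - <<'E'
from h import *
m=imaging.camera_model('wrist')
a=np.load('w4.npy'); m['position'],m['rotation']=a[:3],a[3:]
def b(uvs,z):
    for u,v in uvs:
        p=pix2(m,u,v,z)[:2]-BC; print((u,v),z,(p@bx).round(1),(p@by).round(1))
b([(209,205),(352,205)],94)
b([(178,5),(381,4),(357,270),(201,270)],70)
b([(192,20),(364,20),(350,262),(212,262)],70)
i=cv2.imread('pics/w4.png')
cv2.imwrite('pics/w4c.png',cv2.resize(i[170:290,170:390],None,fx=3.6,fy=3.6,interpolation=cv2.INTER_CUBIC))
E
```

```text
(209, 205) 94 -25.8 42.7
(352, 205) 94 -25.8 -44.7
(178, 5) 70 86.0 57.3
(381, 4) 70 86.5 -57.9
(357, 270) 70 -85.0 -58.1
(201, 270) 70 -85.1 57.9
(192, 20) 70 78.5 50.0
(364, 20) 70 78.5 -49.0
(350, 262) 70 -78.3 -52.4
(212, 262) 70 -78.4 49.3
```

View pics/w4c.png

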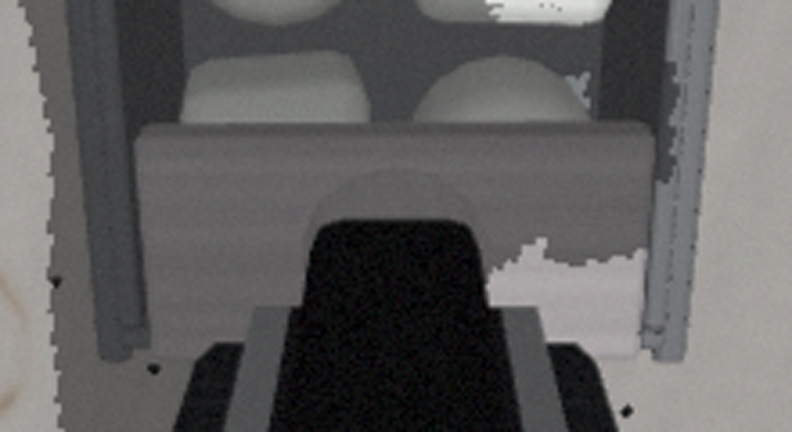

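```bash
cat >> h.py <<'E'
def press(i,d=-1.0,e=0.7,z0=132,tgt=17.5):
    p=row(i,d,e); f0=F(5)[2]
    hit=bot.movel([*p,82],max_speed=18,threshold=14)
    s=bot.get_state(); z=s['tcp_pos'][2]; print('row',i,'f0',f0,'hit',hit,s['t'],s['tcp_pos'],s['contact_force']-[0,0,f0],s['wrist_torque'])
    if not hit: return
    held=0; last=None
    zc=None
    for k in range(16):
        s=bot.get_state(); t=s['t']; f=F(4)[2]-f0
        print('  t %.2f z %.2f cmd %s F %.1f'%(t,s['tcp_pos'][2],zc,f))
        if 15.8<f<19.2: 
            if held==0: st=t
            held=1
            if t-st>1.15: break
            bot.dwell(0.15); continue
        held=0
        if zc is None: zc=s['tcp_pos'][2]
        step=np.clip((tgt-f)/9*0.8,-0.8,0.5)
        zc-=step
        bot.movel([*p,zc],max_speed=10)
    s=bot.get_state(); print('  end',s['t'],s['tcp_pos'],s['wrist_torque'])
    # ease off, rise
    bot.movel([*p,130],max_speed=60); print('  up',F(3)-[0,0,f0],bot.get_state()['t'])
E
python3 - <<'E'
from h import *
p=row(-1,-1,.7)
bot.movel([*p,128],max_speed=60)
bot.dwell(.1)
press(-1)
cv2.imwrite('pics/w5.png',imaging.capture('wrist'))
E
```

```text
row -1 f0 -3.392293513430956 hit True 21.7167 [479.37994955 221.33216474  95.69921207] [-2.77636546  0.64824238 13.21891058] [-0.18187845  0.61312479  0.00075627]
  t 21.72 z 95.70 cmd None F 13.1
  t 22.08 z 95.99 cmd 95.30586032855052 F 11.5
  t 22.40 z 95.76 cmd 94.80586032855052 F 13.2
  t 22.72 z 95.58 cmd 94.42456401909804 F 14.7
  t 23.03 z 95.46 cmd 94.17352653537256 F 15.7
  t 23.35 z 95.35 cmd 94.01666024488706 F 16.6
  t 23.57 z 95.38 cmd 94.01666024488706 F 16.2
  t 23.78 z 95.34 cmd 94.01666024488706 F 16.6
  t 24.00 z 95.37 cmd 94.01666024488706 F 16.8
  t 24.22 z 95.38 cmd 94.01666024488706 F 16.1
  t 24.43 z 95.35 cmd 94.01666024488706 F 17.2
  t 24.65 z 95.38 cmd 94.01666024488706 F 16.3
  end 24.7167 [479.38399633 221.04340423  95.37038692] [ 0.40489766  0.82204969 -0.0092486 ]
  up [-0.48809347 -0.6208034  -0.09452776] 25.5167
```

View pics/w5.png

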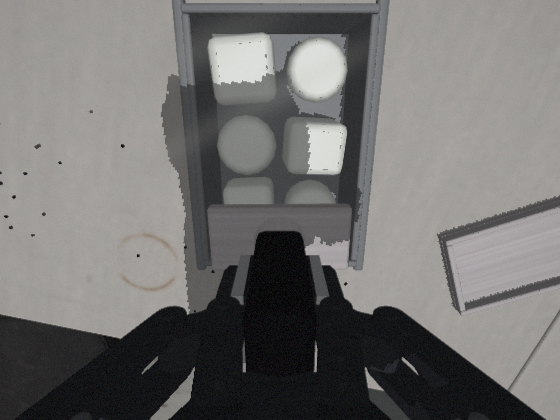

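```bash
sed -i "s/zc=s\['tcp_pos'\]\[2\]$/zc=s['tcp_pos'][2]-1.2/" h.py; python3 - <<'E'
from h import *
bot.movel([*row(0,-1,.7),128],max_speed=80); bot.dwell(.1)
press(0)
E
```

```text
row 0 f0 -3.486774579017267 hit True 28.2167 [526.97610357 233.66531269  95.89720561] [-2.57062097  0.47323404 12.28852984] [-0.21607114  0.55560656  0.0066342 ]
  t 28.22 z 95.90 cmd None F 11.5
  t 28.59 z 95.63 cmd 94.19720560579633 F 15.4
  t 28.91 z 95.55 cmd 94.00762816131358 F 16.1
  t 29.12 z 95.54 cmd 94.00762816131358 F 15.7
  t 29.44 z 95.47 cmd 93.84904472667338 F 16.4
  t 29.66 z 95.48 cmd 93.84904472667338 F 16.7
  t 29.88 z 95.48 cmd 93.84904472667338 F 16.7
  t 30.09 z 95.48 cmd 93.84904472667338 F 16.6
  t 30.31 z 95.48 cmd 93.84904472667338 F 16.3
  t 30.52 z 95.48 cmd 93.84904472667338 F 16.6
  t 30.74 z 95.48 cmd 93.84904472667338 F 16.2
  end 30.8083 [527.3036539  233.53640073  95.48082285] [ 0.1720041   1.18356293 -0.0888219 ]
  up [-0.20164403 -0.28384567  0.36373635] 31.6083
```

```bash
python3 - <<'E'
from h import *
bot.movel([*row(1,-1,.7),128],max_speed=80); bot.dwell(.1)
press(1)
cv2.imwrite('pics/w6.png',imaging.capture('wrist'))
E
```

```text
row 1 f0 -3.46409449584162 hit True 34.2667 [576.66456601 245.55046434  95.95239539] [-2.06803511  0.15161649 12.02640741] [-0.26766168  0.54309645 -0.04288915]
  t 34.27 z 95.95 cmd None F 11.6
  t 34.67 z 95.83 cmd 94.25239538805842 F 13.4
  t 34.98 z 95.64 cmd 93.88433996479864 F 14.8
  t 35.30 z 95.55 cmd 93.64279560363754 F 15.3
  t 35.62 z 95.46 cmd 93.44731800313737 F 15.9
  t 35.83 z 95.46 cmd 93.44731800313737 F 15.9
  t 36.05 z 95.47 cmd 93.44731800313737 F 16.2
  t 36.27 z 95.47 cmd 93.44731800313737 F 16.3
  t 36.48 z 95.50 cmd 93.44731800313737 F 16.1
  t 36.70 z 95.45 cmd 93.44731800313737 F 16.5
  t 36.92 z 95.49 cmd 93.44731800313737 F 16.1
  end 36.9833 [576.51264825 245.38220457  95.47195134] [0.0372242  0.47969375 0.01660241]
  up [-0.50443804 -0.26125075 -0.26926863] 37.7917
```

View pics/w6.png

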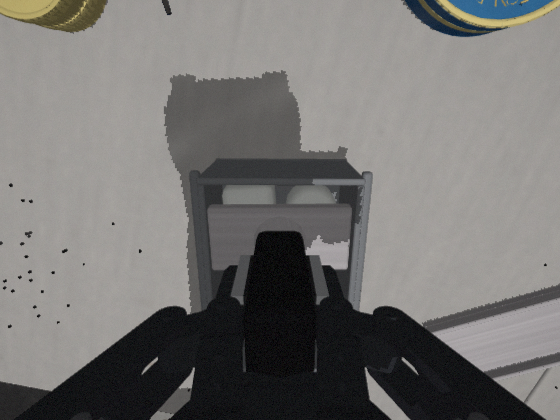

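```bash
python3 - <<'E'
from h import *
bot.movel([*row(1,-1,.7),200],max_speed=150)
bot.move_ptp([*row(-2),210],[np.pi,0,BY])
cv2.imwrite('pics/t7.png',imaging.capture('top'))
im=imaging.capture('wrist');cv2.imwrite('pics/w7.png',im)
print(bot.get_state()['t'],bot.get_state()['contact_force'])
i=cv2.imread('pics/t7.png')
cv2.imwrite('pics/t7c.png',cv2.resize(i[170:265,80:180],None,fx=6,fy=6,interpolation=cv2.INTER_CUBIC))
E
```

```text
39.2083 [-0.30392941  0.09730188 -2.91285187]
```

View pics/w7.png

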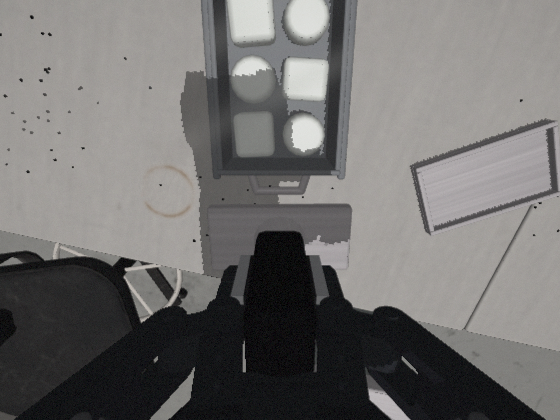

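View pics/t7c.png

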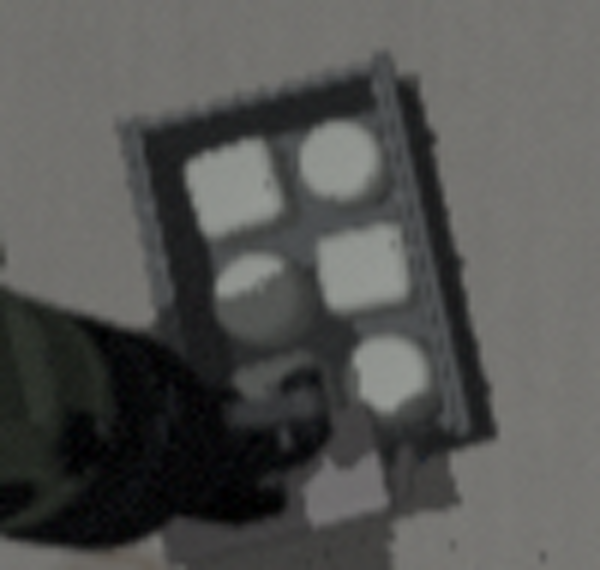

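```bash
python3 - <<'E'
from h import *
o=[np.pi,0,0.387]
bot.move_ptp([525.3,-214.7,170],o)
bot.movel([525.3,-214.7,72],max_speed=100); bot.dwell(.15)
s=bot.get_state(); print(s['t'],s['tcp_pos'],s['orientation'],s['contact_force'])
cv2.imwrite('pics/w8.png',imaging.capture('wrist'))
E
```

```text
44.8833 [ 525.8494589  -215.00895237   72.75133253] [ 3.14045198e+00 -9.32713539e-04  3.87005009e-01] [-0.25226616 -0.12757258 -4.12744069]
```

View pics/w8.png

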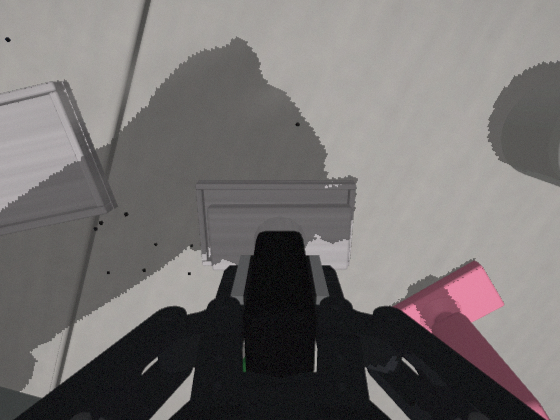

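```bash
python3 - <<'E'
from h import *
hit=bot.movel([525.3,-214.7,52.6],max_speed=25,threshold=3.5)
bot.dwell(.1)
s=bot.get_state(); print(hit,s['t'],s['tcp_pos'],s['contact_force'],s['wrist_torque'])
cv2.imwrite('pics/w9.png',imaging.capture('wrist'))
E
```

```text
True 45.75 [ 524.9516059  -214.48828423   52.92627507] [ 1.44832843 -0.16249137  4.80074799] [-0.19121863 -0.26009148 -0.02986856]
```

View pics/w9.png

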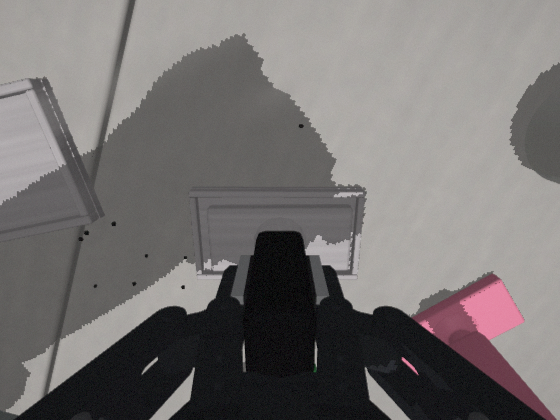

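```bash
python3 - <<'E'
from h import *
bot.movel([525.3,-214.7,53.2],max_speed=10)
print(bot.get_state()['contact_force'])
bot.grip(1.0)
bot.movel([525.3,-214.7,190],max_speed=120)
cv2.imwrite('pics/w10.png',imaging.capture('wrist'))
cv2.imwrite('pics/t10.png',imaging.capture('top'))
print(bot.get_state()['t'],F())
i=cv2.imread('pics/w10.png')
cv2.imwrite('pics/w10c.png',cv2.resize(i[130:280,200:360],None,fx=4,fy=4,interpolation=cv2.INTER_CUBIC))
E
```

```text
[-0.68155386  1.4571646   3.12111284]
48.1833 [-0.2768478  -0.02276691 -0.36899115]
```

View pics/w10c.png

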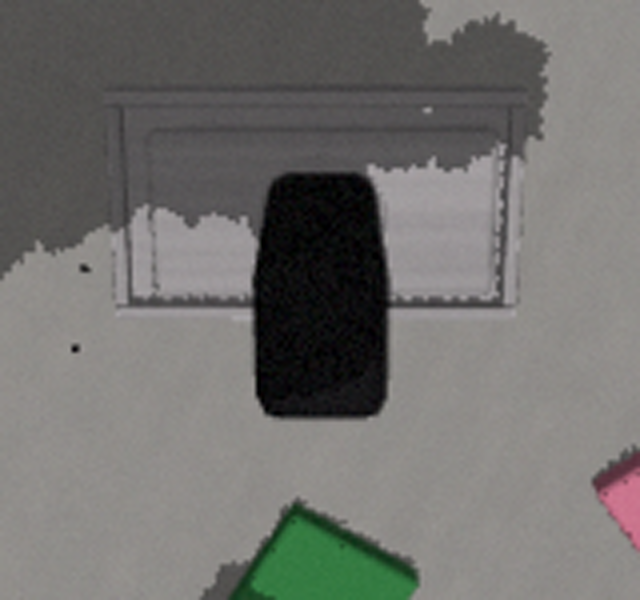

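View pics/t10.png

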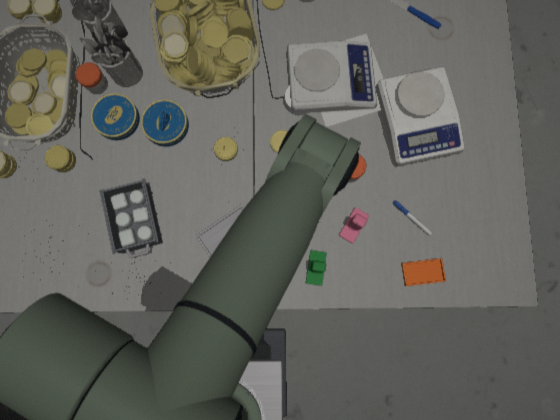

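```bash
python3 - <<'E'
from h import *
bot.sign_off(); print(bot.get_state()['t'])
E
```

```text
the job is handed in; nothing more can be done
the job is handed in; nothing more can be done
```

I tamped all three pairs in order from the lug end (a, b, c), stood the tamper back upright in the small steel dish, let go and handed the job in at about 48 s. No verdict came back.

- **Force:** each pair was held for 1.1 to 1.5 s at about 15.7 to 17.2 N. That is the wrist force above the reading with the tamper hanging free. The highest averaged reading was 17.2 N.
- **Chunks:** all three presses stopped hard at the same height, with the tool between 95.4 and 95.5 mm. That puts the tops about 48 mm above the table. Pictures taken afterwards show the chunks looking level.
- **Tamper:** the last close-up shows it upright inside its dish. The force on the empty gripper was near zero. The dish pressed back about 8 N as I set it down, and I eased that off slightly before opening the fingers.
- **Bystanders:** I planned no contact with the jar or the tin. In the last top view the arm hides part of the jar, so I did not fully re-check it there.
- **Disagreements:** the top camera put the dish and bin about 3 to 4 mm off the wrist camera's positions. I used the wrist camera. The side moment at the end of pair b was higher than for the others, 1.2 N m against 0.4 to 0.5, though its force and height matched.
- **Not measured:** I did not check each chunk's tilt to below a millimetre.

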